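# Refit the vacuum pump's relay and hold the vibration pen on its bearing

### The job

Plug the new blue relay fully home into the empty socket of the vacuum pump's open control box, with its green window at the same end as on the blue relay already fitted, and let go of it. Then take the yellow vibration pen from its stand and hold it upright with its tip on the red dot on the pump's bearing housing, pressing gently so that the sprung tip goes in about half way. Finish while still holding the pen there like that, and leave the brown old relay, the screwdriver, the oil bottle and the screw tray where they are.

Things in the scene. Friction and masses are not known exactly. Their poses are not given: they have to be found in the camera images.
- relay_new: new plug-in relay, loose, standing upright on the bench on its pin block. Blue cover 28 (x) x 38 (y) x 42 mm (z) over a black pin block 20 (x) x 28 (y) x 12 mm; 54 mm tall in all, about 70 g. Origin: centre of the underside of the pin block; z up through the cover; the cover is from z = 12 to 54 mm. A green window 16 x 8 mm lies on the top at the +y end.
- green_window (a point): centre of the green window on top of the new relay, 12.5 mm from the relay's axis towards its own +y, 54.5 mm above its origin
- relay_old: bystander: the old, removed relay, the same shape and size but with a brown cover, loose, standing on the bench. It and the new relay may have changed places.
- control_box: open control box of the pump, fixed on the bench, light grey tray 190 (x) x 140 (y) x 45 mm high, with two relay sockets on a rail along x. Origin: on the bench below the centre of the empty socket; tray walls reach from x = -57 to +132 mm and y = -70 to +70 mm. A second socket, 75 mm from the empty one towards +x, holds a fixed blue relay of the same size, top 92 mm above the bench, its green window at the +y end.
- socket (a point): centre of the mouth of the empty socket, 50 mm above the bench, axes as the control box. Socket block 32 (x) x 44 mm (y), light grey, with dark terminal steps on both y sides up to y = 39 mm and 36 mm above the bench. The hole is 21.4 (x) x 29.4 mm (y) and 13.5 mm deep with a 1.5 mm chamfer; a relay with axes as the box's drops in until its cover sits on the mouth (relay origin 12 mm below this point). It does not latch.
- pen: vibration pen, loose, standing upright in its stand, tip down. Yellow grip body 28 (x) x 30 (y) x 95 mm (z = 0 to 95 mm) with a black top; below it a black nose 18 x 18 mm, 50 mm long, ending in a cone, then the sprung steel tip; about 120 g. Origin: centre of the shoulder under the yellow body; z up along the pen. The shoulder rests on the stand's top.
- pen_point (a point): the end of the pen's steel tip, 7 mm diameter and rounded; 58 mm below the pen's origin on its axis with the tip out, and it moves up the axis as the tip is pressed in
- pen_tip (a joint): how far the sprung tip is pushed into the pen, m: 0 fully out, 0.008 fully in. The spring takes 0.7 N to start and about 0.7 N per mm after that (3.5 N at half way).
- pen_stand: dark grey stand of the pen, fixed on the bench: block 56 x 56 x 70 mm on a foot 84 x 84 x 8 mm, with a 21 mm square hole right through from above. Origin: centre of its underside.
- pump: rotary vacuum pump, fixed on the bench: finned blue motor towards its -x, grey bearing housing in the middle, blue oil case with a black handle on top towards +x. Origin: on the bench below the red dot. It reaches from x = -171 to +188 mm and y = -77 to +62 mm; motor 147 mm high, oil case (x from 60 mm) 166 mm, handle (x = 79 to 156 mm) 204 mm, intake cap 196 mm.
- dot (a point): centre of the red dot, 14 mm across, on the level top of a round grey boss 32 mm across on the bearing housing; 156 mm above the bench. The boss is rigid.
- screwdriver: bystander: screwdriver with a red handle, lying loose on the bench
- oil_bottle: bystander: amber oil bottle, 64 mm diameter, 160 mm tall, black cap, standing loose on the bench
- screw_tray: bystander: grey tray 80 x 100 x 28 mm with screws, loose on the bench
There are look-alikes about, which are no part of the job. Of the things like the pen, leave any that is turquoise or white; of the rest the smaller one is meant.

How it is judged (in metres and radians):
On the way, in this order (a step that is already met when the one before it is completed fails the run):
1. the new relay is fully home in the empty socket, green window at the same end as its neighbour's, and let go, with the pen still in its stand (z of relay_new in the frame of socket below -0.0105 m and horizontal distance between relay_new and socket below 0.003 m and angle between the z axis of relay_new and the z axis of control_box, either way round below 0.06 rad and y of green_window in the frame of socket above 0.008 m and contact force between the arm and relay_new below 0.1 N and distance between pen and pen_stand below 0.08 m), for 0.2 s.
2. the pen has been lifted clear of its stand (height (world z) of pen_point above 0.08 m and contact force between the fingers and pen above 1 N), for 0.2 s.
At the end, for the whole second after the job is handed in: Relay home (within 1.5 mm of full depth, 3 mm of centre, 0.06 rad), green window at the neighbour's end, let go. Pen held still in the fingers within 0.12 rad of upright, point touching within 7 mm of the dot's centre, tip pushed in 1.5 to 6.5 mm, 1 to 8 N on the pump (z of relay_new in the frame of socket below -0.0105 m and horizontal distance between relay_new and socket below 0.003 m and angle between the z axis of relay_new and the z axis of control_box, either way round below 0.06 rad and y of green_window in the frame of socket above 0.008 m and contact force between the arm and relay_new below 0.1 N and horizontal distance between pen_point and dot below 0.007 m and z of pen_point in the frame of dot between -0.003 and 0.003 m and angle between pen's own z axis and vertical below 0.12 rad and height (world z) of pen above 0.19 m and value of joint pen_tip between 0.0015 and 0.0065 m and contact force between pen and pump between 1 and 8 N and contact force between the fingers and pen above 1 N and linear speed of pen below 0.02 m/s); the arm keeps its last pose, push and grip.
It fails at once if the old relay moved more than 30 mm (distance of relay_old from where it was at the start of the episode above 0.03 m).
It fails at once if the screwdriver moved more than 30 mm (distance of screwdriver from where it was at the start of the episode above 0.03 m).
It fails at once if the oil bottle moved more than 30 mm (distance of oil_bottle from where it was at the start of the episode above 0.03 m).
It fails at once if the screw tray moved more than 30 mm (distance of screw_tray from where it was at the start of the episode above 0.03 m).
It fails at once if the pen is pressed hard on the pump (over 20 N) (contact force between pen and pump above 20 N).
It also fails if it takes over 69 s, if anything falls off the work surface, if the arm or the gripper's body presses on something with over 40 N, if the wrist force passes 120 N, or if a joint passes its speed limit or range.

### The arm

A 7-joint arm with a two-finger parallel gripper is mounted at the origin on the work surface. World frame = base frame: x ahead of the robot, y to its left, z up, the work surface at z = 0. Lengths are in mm, angles in rad, forces in N, time in s.
With the tool pointing down it reaches from about 425 to 950 mm from the base axis. Payload 4.7 kg.
Tool frame: the origin (TCP) lies at the very end of the fingers, on their centre line; the grasp point (between the pads) lies 19 mm behind it (manip.hold_point_z is the distance from the TCP to the grasp point, in mm); z points along the fingers, y is the direction in which the jaws open and shut (so a half turn about z gives the same grasp; the last joint's range is limited). The gripper opens to 87 mm and grips with 3 to 60 N. Pads are 19 mm wide; open, the fingers measure 117 mm over their backs; the gripper's body (75 mm by 190 mm) begins 51 mm behind the grasp point.
Start: joints at [-1.333, 0.469, -0.049, 1.532, 0.024, 1.141, -0.082], TCP at [177.919, 651.148, 222.573] pointing down, gripper open.
Joint ranges: [-2.59, 2.59], [-0.33, 1.99], [-1.39, 1.29], [0.1, 2.45], [-1.04, 4.18], [0.21, 1.99], [-2.66, 2.66]. Speed limits (rad/s): [2.57, 2.57, 3.14, 3.14, 3.14, 3.14, 3.14].

### API

Orientations are given as a 3x3 rotation matrix whose columns are the frame's x, y, z axes.
In Python, from cell import monitor, imaging, hand_in, manip gives the robot as it stands. The module is installed in compiled form; this text tells all that it offers.
- The arm moves only by the tool drive_tool, never from a script. Its argument "series" is a list that holds one entry, the list of rows, each a list of 7 numbers: the shift along the tool's x, y, z as a fraction of full scale, then the turn, a rotation vector about the tool's x, y, z as a fraction of full scale, then the opening in per cent of the stroke, from 0 (shut) to 100 (fully open). In form: [[[dx, dy, dz, rx, ry, rz, claw], ...]]. A call has 1 to 10 rows; each row shifts and turns the commanded pose from where the row before left it, along the tool's axes as they then stand; what a row does not reach is not made up. Full scale, the value 1, is 0.04 m for a shift and 0.1 rad for a turn. A row lasts 1/12 s, in which the tool goes at most 41.7 mm and 7.16 degrees, less where a joint would pass 70% of its speed; a pose out of reach is approached as far as the arm can. A call with a number of a shift or a turn outside -1 to 1 is refused whole. A call with a gripper value outside its range is refused whole. The fingers move at their own pace and stop on an object; "grip_force" is the grip in N (left out, the last holds). Time passes only in rows, so rows that do not move let the fingers close. It gives the time, the measured TCP pose, the force and the opening at its end, in the units of the state.
- monitor.observe(): the state, without advancing time (a new reading comes with each control period).
- imaging.camera(name): name is "scene" or "top" or "wrist"; returns the picture (384x512x3 uint8, blue, green, red); there is no depth.
- imaging.get_calibration(name): a dict with "camera_matrix" (3x3 intrinsics, pixels), "R" (3x3) and "t" (3): a world point X has camera coordinates R X + t; the wrist camera has in their place "hand_eye" (4x4, takes a point from camera to tool coordinates, whose origin is the TCP and whose axes are the flange's). Camera axes: x right, y down, z forward; pixel columns grow to the right and rows downward; lengths in mm; the calibration is good to about 2 mm. A picture is of the moment at which its call begins: read the wrist's pose just before it. get_calibration takes no time and is no camera call.
- hand_in(): hands the job in, once; it reports no verdict.
The state is a dict: "clock": time; "joint_positions": joint angles; "qd": joint speeds; "joint_torque": joint torques, N m; "tool_pos": TCP position; "orientation": TCP orientation; "contact_force": force on the tool from outside, world axes, zero at the start; "wrist_torque": the same for the moment, N m; "width": finger opening in mm.
Only numpy, scipy, OpenCV 4.12 (cv2) and the standard library are available. Lean on these libraries where they do the work, as an engineer would, in place of code of your own. Each camera call takes 0.05 s, during which the arm holds its last target. There are 200 camera calls.

## Working session

There is one attempt and no reset: what is moved stays moved. The work goes in short steps, Python scripts to look and compute and a tool call to move; the robot and the scene stay as the last step left them, time stands still between calls to the robot, and variables do not carry over. Pictures are saved under pics/ and viewed, about 8 in all and at most 12, crops included, and the job is handed in when it is done.

Besides the shell and the picture viewer there is one more tool, called after "Call:" by a JSON object that holds its "op" and its "data". drive_tool: Moves the arm, as the interface text tells. Its arguments: {"type":"object","properties":{"series":{"type":"array","items":{"type":"array","items":{"type":"array","items":{"type":"number"}}}},"grip_force":{"type":"number"}},"required":["series"]}

```bash
mkdir -p pics; cat > h.py <<'E'
import numpy as np, cv2
from cell import monitor, imaging, hand_in, manip
def cal(n,st=None):
    c=imaging.get_calibration(n);K=np.array(c["camera_matrix"])
    if n=="wrist":
        H=np.array(c["hand_eye"]);T=np.eye(4);T[:3,:3]=np.array(st["orientation"]);T[:3,3]=st["tool_pos"]
        W=T@H;R=W[:3,:3].T;t=-R@W[:3,3]
    else: R=np.array(c["R"]);t=np.array(c["t"])
    return K,R,np.array(t).ravel()
def ray(C,u,v,z):
    K,R,t=C;o=-R.T@t;d=R.T@np.linalg.inv(K)@np.array([u,v,1.]);return (o+d*(z-o[2])/d[2])
def proj(C,X):
    K,R,t=C;p=K@(R@np.array(X,float)+t);return p[:2]/p[2]
E
python3 - <<'E'
from h import *
st=monitor.observe();print(st, manip.hold_point_z)
a=imaging.camera("scene");b=imaging.camera("top");w=imaging.camera("wrist")
for n,i in zip(("scene","top","wrist"),(a,b,w)): cv2.imwrite(f"pics/{n}0.png",i)
cv2.imwrite("pics/top0b.png",cv2.resize(b,(800,600),interpolation=cv2.INTER_CUBIC))
cv2.imwrite("pics/scene0b.png",cv2.resize(a,(800,600),interpolation=cv2.INTER_CUBIC))
for n in("scene","top"): c=cal(n);print(n,c[0],-c[1].T@c[2])
print(imaging.get_calibration("wrist"))
E
```

```text
{'clock': 0.0, 'joint_positions': array([-1.33289898,  0.46941662, -0.04858065,  1.53367976,  0.02410256,
        1.14101266, -0.08228943]), 'qd': array([ 0.00171424,  0.00018362,  0.00014912,  0.00101365, -0.00079234,
       -0.00073171,  0.00052917]), 'joint_torque': array([ 1.76737034e-03, -5.07982063e+01, -7.95112643e-02, -2.36148083e+01,
       -6.13863138e-02,  3.80605599e-02,  1.66698442e-04]), 'tool_pos': array([177.8009332 , 650.54128701, 221.5221286 ]), 'orientation': array([[-9.64628179e-01,  2.63613903e-01, -4.31101180e-04],
       [ 2.63614243e-01,  9.64626347e-01, -1.88195159e-03],
       [-8.02570476e-05, -1.92902795e-03, -9.99998136e-01]]), 'contact_force': array([-0.00447049,  0.2363726 , -0.02144846]), 'wrist_torque': array([-0.03370191,  0.00453115,  0.01884625]), 'width': 86.89654727579565} 18.700000000000003
scene [[481.65757424   0.         258.5527731 ]
 [  0.         481.65757424 191.69084971]
 [  0.           0.           1.        ]] [1426.0251218   299.44969684  868.10424161]
top [[428.72293402   0.         252.11380271]
 [  0.         428.72293402 194.10540202]
 [  0.           0.           1.        ]] [ 354.73070869   71.27772601 1181.20290023]
{'camera_matrix': array([[291.02497068,   0.        , 264.50614258],
       [  0.        , 291.02497068, 191.57348874],
       [  0.        ,   0.        ,   1.        ]]), 'hand_eye': array([[ 5.55556594e-04, -9.66507696e-01, -2.56637030e-01,
         7.06531455e+01],
       [ 9.99999827e-01,  4.87732275e-04,  3.27932025e-04,
        -1.58490944e-02],
       [-1.91778664e-04, -2.56637168e-01,  9.66507800e-01,
        -1.61340068e+02],
       [ 0.00000000e+00,  0.00000000e+00,  0.00000000e+00,
         1.00000000e+00]])}
```

View pics/top0b.png

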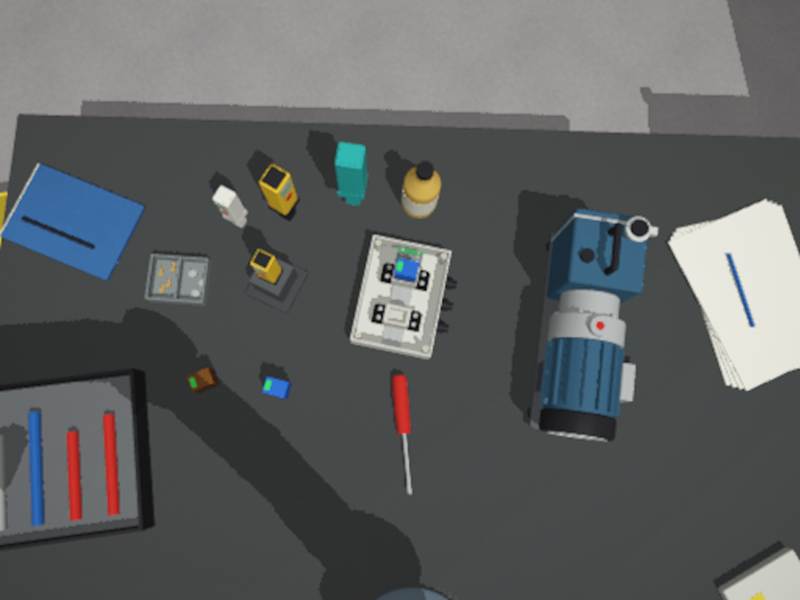

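View pics/scene0b.png

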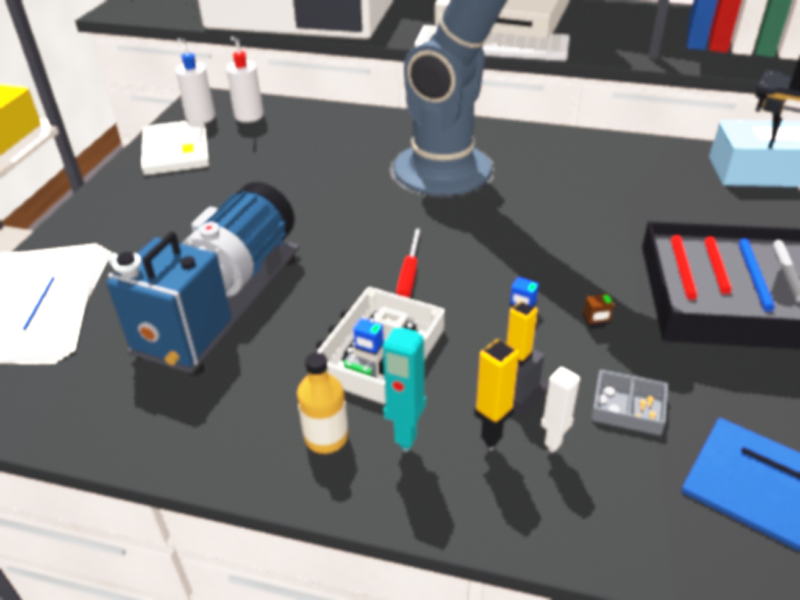

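The pictures show these candidates (800x600 top view):
- **Relays:** the new blue one is at (277,387), with its window to the left. The brown old one is at (203,379), and the fitted blue one is at (407,267).
- **Pens:** a small yellow one in the dark stand at (265,265), a larger yellow one at (278,190), turquoise at (350,170) and white at (230,205). I choose the small yellow one in the stand.
- **Empty socket:** (397,316).
- **Red dot:** (600,325).

```bash
cat >> h.py <<'E'
RANGES=dict(blue=((105,150,60),(130,255,255)),green=((40,120,80),(85,255,255)),red=((0,150,90),(8,255,255)),yellow=((18,150,110),(32,255,255)))
def blobs(im,c,amin=15):
    h=cv2.cvtColor(im,cv2.COLOR_BGR2HSV);m=cv2.inRange(h,*RANGES[c])
    cs,_=cv2.findContours(m,cv2.RETR_EXTERNAL,cv2.CHAIN_APPROX_NONE)
    r=[]
    for k in cs:
        M=cv2.moments(k)
        if M['m00']>=amin: r.append((M['m10']/M['m00'],M['m01']/M['m00'],M['m00'],cv2.minAreaRect(k)))
    return r
E
python3 - <<'E'
from h import *
im=cv2.imread("pics/top0.png");C=cal("top")
for c,z in(("blue",54),("green",54.5),("red",156),("yellow",165)):
    for u,v,a,r in blobs(im,c,8):
        if 100<u<450 and v>100: print(c,np.round((u,v,a),1),np.round(ray(C,u,v,z),1),"z92",np.round(ray(C,u,v,92)[:2],1),np.round(r[1],1),round(r[2]))
p=lambda u,v,z:np.round(ray(C,u*.64,v*.64,z)[:2],1)
print("socket",p(397,316,50),"box corners",[p(*k,45) for k in((374,236),(451,248),(430,357),(351,342))])
print("pentop",p(266,257,165), "bigpen",p(278,178,190),"bottle",p(425,172,160))
i=im[120:280,130:300];j=im[130:290,320:440]
cv2.imwrite("pics/crop1.png",cv2.resize(i,None,fx=4.5,fy=3.7,interpolation=cv2.INTER_CUBIC))
E
```

```text
blue [178.1 248.1 125.5] [423.6 229.9  54. ] z92 [421.3 224.5] [16.  11.6] 14
blue [260.9 173.  111. ] [629.7  17.2  54. ] z92 [620.4  19.1] [12.9 12.9] 14
green [170.9 246.   14. ] [428.4 248.6  54.5] z92 [426.  242.7] [3.6 5.8] 27
green [122.9 244.2  19. ] [430.7 372.6  54.5] z92 [428.1 362.6] [6. 4.] 90
green [255.5 169.7  10.5] [638.6  31.8  54.5] z92 [629.2  33.1] [5. 3.] 90
red [256.4 258.1 307. ] [397.5  29.7 156. ] z92 [400.2  27.1] [37.5  9.6] 86
red [383.6 207.8   9. ] [ 525.1 -279.3  156. ] z92 [ 535.7 -301.2] [4. 3.] 90
yellow [170.3 169.2 214.5] [606.5 242.8 165. ] z92 [624.6 255.1] [20.1 15.6] 31
yellow [269.2 119.8 303.5] [739.9   3.7 165. ] z92 [767.6  -1.2] [22.4 20.6] 9
yellow [176.7 120.3 393. ] [731.7 233.6 165. ] z92 [758.8 245.3] [26.9 24.1] 34
socket [549.8  34.1] box corners [array([692.5,  76.9]), array([674.3, -59.1]), array([481.1, -23.6]), array([503.8, 111.6])]
pentop [618.3 243.4] bigpen [738.9 227.5] bottle [767.9  -3.5]
```

View pics/crop1.png

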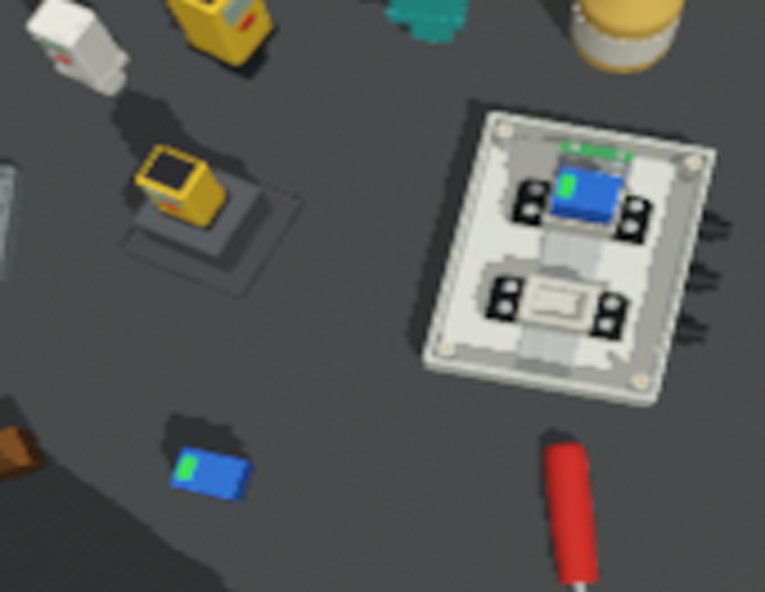

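The crop confirms the small yellow pen in the stand, the new relay with its window on the left (+y), and the empty socket in front of the fitted relay. Moving above the relay.

Call:
{"op": "drive_tool", "data": {"series": [[[-0.7,-0.68,0,0,0,0,100],[-0.7,-0.68,0,0,0,0,100],[-0.7,-0.68,0,0,0,0,100],[-0.7,-0.68,0,0,0,0,100],[-0.7,-0.68,0,0,0,0,100],[-0.7,-0.68,0,0,0,0,100],[-0.7,-0.68,0,0,0,0,100],[-0.7,-0.68,0,0,0,0,100],[-0.7,-0.68,0,0,0,0,100],[-0.7,-0.68,0,0,0,0,100]]]}}

```text
clock: 0.98
tool_pos: [376.8, 313.0, 222.5]
orientation: [[-0.965, 0.263, -0.0], [0.263, 0.965, 0.0], [0.0, 0.0, -1.0]]
contact_force: [0.9, -0.1, 0.2]
width: 87.3
```

Call:
{"op": "drive_tool", "data": {"series": [[[-0.55,-0.52,0.4,0,0,0,100],[-0.55,-0.52,0.4,0,0,0,100],[-0.55,-0.52,0.4,0,0,0,100],[0,0,0,0,0,0,100],[0,0,0,0,0,0,100]]]}}

```text
clock: 1.4
tool_pos: [423.7, 235.3, 173.6]
orientation: [[-0.963, 0.268, -0.002], [0.268, 0.963, -0.001], [0.001, -0.002, -1.0]]
contact_force: [-0.6, 0.3, -0.7]
width: 87.6
```

```bash
cat >> h.py <<'E'
def relay(zb,save=None,near=None):
    st=monitor.observe();im=imaging.camera("wrist");C=cal("wrist",st)
    if save: cv2.imwrite(save,im)
    G=min(blobs(im,"green",60),key=lambda b:np.linalg.norm(ray(C,b[0],b[1],zb)[:2]-near))
    g=ray(C,G[0],G[1],zb)
    print("green",np.round(G[:3]),np.round(g,1))
    k=cv2.boxPoints(G[3]);w=np.array([ray(C,u,v,zb)[:2] for u,v in k])
    e=[w[1]-w[0],w[2]-w[1]];e.sort(key=np.linalg.norm)
    print("sides",[np.round(np.linalg.norm(x),1) for x in e])
    l=e[1]; l=l*np.sign(l[0]); yaw=np.arctan2(l[1],l[0]); y=np.array([-np.sin(yaw),np.cos(yaw)])
    c=g[:2]-12.5*y
    print("yaw",round(yaw,3),"centre",np.round(c,1))
    R=np.array(st["orientation"]);d=np.array([*c,0])-[*st["tool_pos"][:2],0]
    print("tcp",np.round(st["tool_pos"],1),"tool yaw",round(np.arctan2(-R[0,1],R[1,1]),3),"shift tool xy",np.round(R.T@d,1))
    return im,C,c,yaw
E
python3 - <<'E'
from h import *
im,C,c,y=relay(54.5,"pics/w1.png",np.array([428,248]))
E
```

```text
green [280. 190. 105.] [430.1 248.9  54.5]
sides [np.float64(6.9), np.float64(15.4)]
yaw -0.254 centre [426.9 236.8]
tcp [423.7 235.3 173.6] tool yaw -0.271 shift tool xy [-2.8  2.3 -0. ]
```

View pics/w1.png

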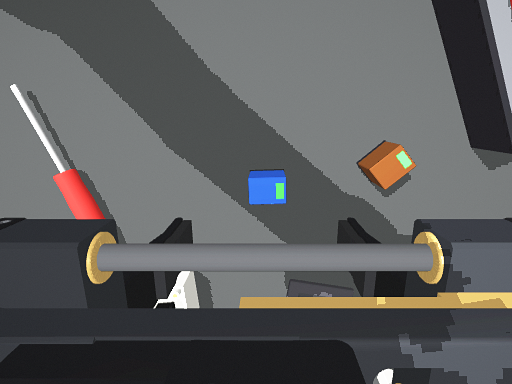

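The wrist view shows the blue relay at (267,190) square to the tool with its window on the right (+y), and the brown relay well clear at (387,165). Correct, descend, close.

Call:
{"op": "drive_tool", "data": {"series": [[[-0.07,0.055,0.6,0,0,0.1,100],[0,0,0.8,0,0,0,100],[0,0,0.8,0,0,0,100],[0,0,0.8,0,0,0,100],[0,0,0.5,0,0,0,100],[0,0,0.3,0,0,0,100],[0,0,0,0,0,0,100],[0,0,0,0,0,0,60],[0,0,0,0,0,0,40],[0,0,0,0,0,0,30]]], "grip_force": 20}}

```text
clock: 2.28
tool_pos: [427.6, 239.9, 23.9]
orientation: [[-0.962, 0.272, 0.002], [0.272, 0.962, 0.002], [-0.002, 0.002, -1.0]]
contact_force: [-0.1, 1.4, -0.0]
width: 74.0
```

Call:
{"op": "drive_tool", "data": {"series": [[[0,0,0,0,0,0,30],[0,0,0,0,0,0,20],[0,0,0,0,0,0,20],[0,0,0,0,0,0,20],[0,0,0,0,0,0,20],[0,0,0,0,0,0,20]]]}}

```text
clock: 2.78
tool_pos: [426.7, 238.7, 22.6]
orientation: [[-0.962, 0.273, -0.0], [0.273, 0.962, 0.0], [0.0, -0.0, -1.0]]
contact_force: [-0.1, -1.1, 1.3]
width: 38.0
```

Call:
{"op": "drive_tool", "data": {"series": [[[0,0,-0.3,0,0,0,20],[0,0,-0.8,0,0,0,20],[0,0,-0.8,0,0,0,20],[0,0,-0.8,0,0,0,20],[0,0,-0.8,0,0,0,20],[0,0,-0.7,0,0,0,20],[-0.75,-0.5,0,0,0,0,20],[-0.75,-0.5,0,0,0,0,20],[-0.75,-0.5,0,0,0,0,20],[-0.75,-0.5,0,0,0,0,20]]]}}

```text
clock: 3.62
tool_pos: [521.0, 127.8, 190.8]
orientation: [[-0.962, 0.272, 0.0], [0.272, 0.962, 0.0], [-0.0, 0.0, -1.0]]
contact_force: [0.6, 0.4, -1.3]
width: 38.0
```

Call:
{"op": "drive_tool", "data": {"series": [[[-0.75,-0.5,0,0,0,0,20],[-0.75,-0.5,0,0,0,0,20],[-0.75,-0.5,0,0,0,0,20],[-0.6,-0.4,0,0,0,0,20],[0,0,0,0,0,0,20],[0,0,0,0,0,0,20],[0,0,0,0,0,0,20]]]}}

```text
clock: 4.2
tool_pos: [608.5, 25.5, 189.9]
orientation: [[-0.962, 0.273, -0.002], [0.273, 0.962, 0.001], [0.002, 0.0, -1.0]]
contact_force: [0.0, -0.7, -0.7]
width: 37.6
```

```bash
python3 - <<'E'
from h import *
st=monitor.observe();im=imaging.camera("wrist");C=cal("wrist",st);cv2.imwrite("pics/w2.png",im)
print(st["tool_pos"],st["orientation"],st["width"])
for p in ((550,34,50),):print(proj(C,p))
E
```

```text
[608.50925574  25.52608558 189.89092568] [[-9.62071161e-01  2.72793525e-01 -1.66532055e-03]
 [ 2.72792634e-01  9.62072567e-01  7.44945435e-04]
 [ 1.80537551e-03  2.62403341e-04 -9.99998336e-01]] 37.56726636946263
[256.71000319 126.87703532]
```

View pics/w2.png

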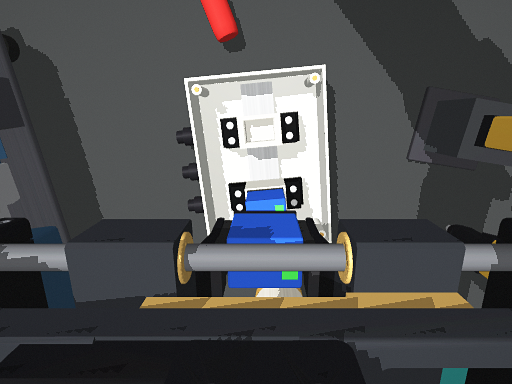

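The box shows the empty socket at about (260,130) and its terminal steps at (229,132) and (290,127). Both windows are at the right (+y). Measuring the socket closely.

```bash
python3 - <<'E'
from h import *
im=cv2.imread("pics/w2.png");st=monitor.observe();C=cal("wrist",st)
c=im[60:210,180:335];
cv2.imwrite("pics/w2c.png",cv2.resize(c,None,fx=4,fy=4,interpolation=cv2.INTER_CUBIC))
g=cv2.cvtColor(im,cv2.COLOR_BGR2GRAY)
m=np.uint8(g<70)*255;m[:, :205]=0;m[:,315:]=0;m[:100]=0;m[152:]=0
cs,_=cv2.findContours(m,cv2.RETR_EXTERNAL,cv2.CHAIN_APPROX_NONE)
P=[]
for k in cs:
    if cv2.contourArea(k)>60:
        r=cv2.minAreaRect(k);w=ray(C,*r[0],36);P.append(w[:2]);print(np.round(r[0],1),np.round(r[1],1),round(r[2],1),np.round(w,1))
P.sort(key=lambda p:p[1])
print("mid",(P[0]+P[1])/2,"yaw",np.arctan2(-(P[1]-P[0])[0],(P[1]-P[0])[1]),np.linalg.norm(P[1]-P[0]))
# tray outer rim at z=45: long side edges
m=np.uint8(g>115)*255;m=cv2.morphologyEx(m,cv2.MORPH_CLOSE,np.ones((5,5)))
L=[];Rr=[]
for v in range(95,180,3):
    x=np.where(m[v,180:345]>0)[0]+180;L.append(ray(C,x[0],v,45)[:2]);Rr.append(ray(C,x[-1]+1,v,45)[:2])
for e in(L,Rr):
    e=np.float32(e);f=cv2.fitLine(e,cv2.DIST_HUBER,0,.01,.01).ravel();f[:2]*=np.sign(f[0]);print("edge yaw",np.arctan2(f[1],f[0]),f[2:])
top=[]
for u in range(200,315,4):
    y=np.where(m[60:140,u]>0)[0][0]+60;top.append(ray(C,u,y,45)[:2])
e=np.float32(top);f=cv2.fitLine(e,cv2.DIST_HUBER,0,.01,.01).ravel();f[:2]*=np.sign(f[1]);print("front yaw",np.arctan2(-f[0],f[1]),f[2:])
E
```

```text
[229.4 132.7] [29.8 15.8] 83.7 [548.3   4.5  36. ]
[289.5 127. ] [30. 17.] 90.0 [559.9  67.6  36. ]
mid [554.07144577  36.04930394] yaw -0.18129644390613828 64.15920651122411
edge yaw -0.18241994 [532.6943   -30.802969]
edge yaw -0.18030147 [572.9178  104.58936]
front yaw -0.18378432 [498.2555   48.66849]
```

View pics/w2c.png

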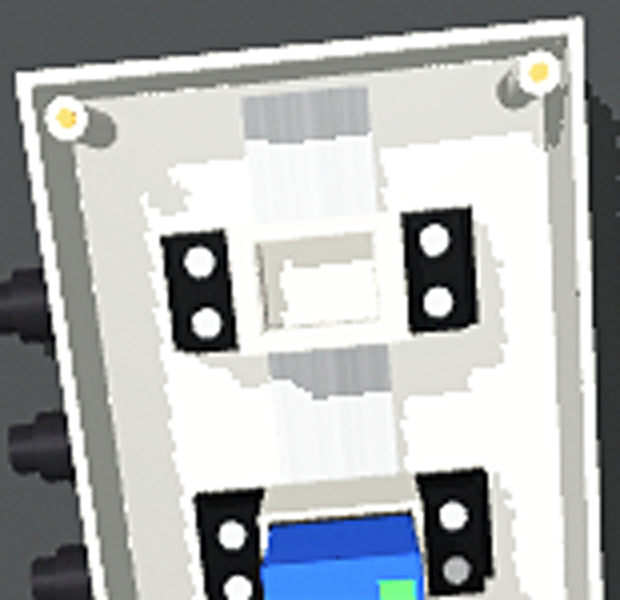

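```bash
python3 - <<'E'
from h import *
im=cv2.imread("pics/w2.png")
H=np.array(imaging.get_calibration("wrist")["hand_eye"]);K=np.array(imaging.get_calibration("wrist")["camera_matrix"])
Ct=(K,H[:3,:3].T,-H[:3,:3].T@H[:3,3])
h=cv2.cvtColor(im,cv2.COLOR_BGR2HSV)
for u in(245,265,285): print(u,[tuple(h[v,u]) for v in range(206,246,1)][::2])
b=cv2.inRange(h,*RANGES["blue"])
for v in(225,242,280,284): 
    x=np.where(b[v,215:320]>0)[0]+215;print(v,x.min(),x.max()+1, [np.round(ray(Ct,q,v,-31.4)[:2],1) for q in(x.min(),x.max()+1)])
# top-edge row by largest V gradient
for u in(245,265,285):
    vv=h[225:246,u,2].astype(int);r=225+np.argmax(np.diff(vv))+1;print("near top edge",u,r,np.round(ray(Ct,u,r,-31.4)[:2],1))
    q=np.where(b[200:240,u]>0)[0][0]+200;
    for k in range(200,240):
        pass
    print(" blue start",q,np.round(ray(Ct,u,q,10.6)[:2],1))
E
```

```text
245 [(np.uint8(113), np.uint8(186), np.uint8(78)), (np.uint8(170), np.uint8(45), np.uint8(17)), (np.uint8(11), np.uint8(127), np.uint8(22)), (np.uint8(17), np.uint8(66), np.uint8(27)), (np.uint8(112), np.uint8(208), np.uint8(201)), (np.uint8(111), np.uint8(209), np.uint8(195)), (np.uint8(111), np.uint8(207), np.uint8(197)), (np.uint8(112), np.uint8(207), np.uint8(197)), (np.uint8(112), np.uint8(207), np.uint8(196)), (np.uint8(111), np.uint8(207), np.uint8(198)), (np.uint8(112), np.uint8(208), np.uint8(199)), (np.uint8(112), np.uint8(209), np.uint8(144)), (np.uint8(112), np.uint8(207), np.uint8(143)), (np.uint8(112), np.uint8(204), np.uint8(144)), (np.uint8(112), np.uint8(204), np.uint8(144)), (np.uint8(112), np.uint8(203), np.uint8(143)), (np.uint8(112), np.uint8(207), np.uint8(190)), (np.uint8(112), np.uint8(207), np.uint8(200)), (np.uint8(112), np.uint8(210), np.uint8(205)), (np.uint8(120), np.uint8(6), np.uint8(84))]
265 [(np.uint8(108), np.uint8(190), np.uint8(253)), (np.uint8(108), np.uint8(190), np.uint8(255)), (np.uint8(112), np.uint8(200), np.uint8(199)), (np.uint8(17), np.ui
[... 1427 characters left out ...]
98)), (np.uint8(112), np.uint8(206), np.uint8(198)), (np.uint8(112), np.uint8(207), np.uint8(195)), (np.uint8(110), np.uint8(198), np.uint8(251)), (np.uint8(108), np.uint8(192), np.uint8(254)), (np.uint8(112), np.uint8(211), np.uint8(213)), (np.uint8(120), np.uint8(6), np.uint8(84))]
225 231 299 [array([ 19.7, -15.9]), array([19.7, 16.5])]
242 226 304 [array([ 10.9, -18.6]), array([10.9, 19.2])]
280 228 302 [array([ -9.8, -18.3]), array([-9.8, 18.9])]
284 228 302 [array([-12.1, -18.4]), array([-12.1,  19. ])]
near top edge 245 238 [13.  -9.4]
 blue start 201 [ 19. -12.]
near top edge 265 238 [13.   0.3]
 blue start 200 [19.6  0.3]
near top edge 285 238 [13.   9.9]
 blue start 201 [19.  12.7]
```

Relay and socket seen by the same camera: shift (+56.3, −4.9) mm, turn −0.094.

Call:
{"op": "drive_tool", "data": {"series": [[[0.7,-0.06,0,0,0,0,20],[0.7,-0.06,0,0,0,0,20],[0,0,0,0,0,-0.94,20],[0,0,0.7,0,0,0,20],[0,0,0.8,0,0,0,20],[0,0,0.6,0,0,0,20],[0,0,0.4,0,0,0,20],[0,0,0,0,0,0,20],[0,0,0,0,0,0,20],[0,0,0,0,0,0,20]]]}}

```text
clock: 5.08
tool_pos: [554.7, 36.4, 91.7]
orientation: [[-0.984, 0.18, 0.002], [0.18, 0.984, 0.001], [-0.002, 0.001, -1.0]]
contact_force: [0.1, 0.5, 0.2]
width: 38.0
```

```bash
python3 - <<'E'
from h import *
import time
st=monitor.observe();R=np.array(st["orientation"]);print(st["tool_pos"],"yaw",np.arctan2(-R[0,1],R[1,1]),R[:,2],st["contact_force"])
# target TCP: relay centre (-1,.3) in tool on socket, with camera-frame socket estimate
d=np.array([554.1,36.2,0])-[*st["tool_pos"][:2],0];print("shift",R.T@d+[1.0,-.3,0])
im=imaging.camera("wrist");cv2.imwrite("pics/w3.png",im[90:340,140:390].repeat(2,0).repeat(2,1))
E
```

```text
[554.69563959  36.37546378  91.71629674] yaw -0.1814662370141419 [ 1.85819095e-03  7.27850980e-04 -9.99998009e-01] [0.09443404 0.54972813 0.20009733]
shift [ 1.55419169e+00 -5.80078762e-01 -1.23452358e-03]
```

View pics/w3.png

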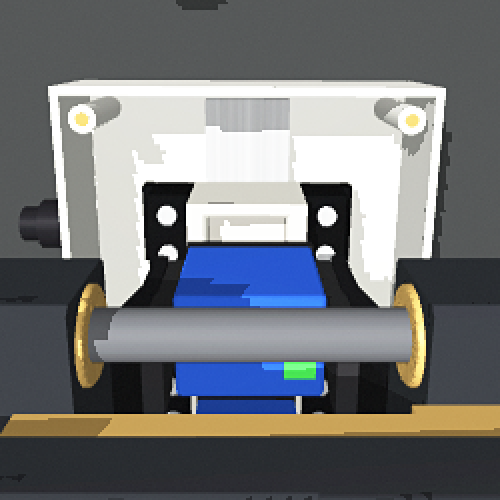

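Relay sits in front of the hole, aligned in y to about 0.7 mm, with the window at right (+y). Small correction, then descend gently watching force.

Call:
{"op": "drive_tool", "data": {"series": [[[0.025,-0.014,0,0,0,0,20],[0,0,0.3,0,0,0,20],[0,0,0.1,0,0,0,20],[0,0,0.07,0,0,0,20],[0,0,0.05,0,0,0,20],[0,0,0.05,0,0,0,20],[0,0,0,0,0,0,20],[0,0,0,0,0,0,20]]]}}

```text
clock: 5.8
tool_pos: [553.0, 35.0, 67.6]
orientation: [[-0.983, 0.182, -0.0], [0.182, 0.983, 0.0], [0.0, -0.0, -1.0]]
contact_force: [0.2, -0.0, -1.5]
width: 37.7
```

Call:
{"op": "drive_tool", "data": {"series": [[[0,0,0.05,0,0,0,20],[0,0,0.05,0,0,0,20],[0,0,0.04,0,0,0,20],[0,0,0.03,0,0,0,20],[0,0,0,0,0,0,20],[0,0,0,0,0,0,20]]]}}

```text
clock: 6.3
tool_pos: [553.0, 35.1, 60.9]
orientation: [[-0.983, 0.182, -0.0], [0.182, 0.983, 0.0], [0.0, 0.0, -1.0]]
contact_force: [-0.6, 0.2, -0.7]
width: 37.8
```

Call:
{"op": "drive_tool", "data": {"series": [[[0,0,0.03,0,0,0,20],[0,0,0.02,0,0,0,20],[0,0,0,0,0,0,20],[0,0,0,0,0,0,20]]]}}

```text
clock: 6.63
tool_pos: [553.1, 35.1, 60.6]
orientation: [[-0.983, 0.182, 0.0], [0.182, 0.983, 0.001], [-0.0, 0.001, -1.0]]
contact_force: [-3.9, -0.8, 11.5]
width: 37.9
```

Seated (11.5 N push back at 60.6 mm). Release and rise.

Call:
{"op": "drive_tool", "data": {"series": [[[0,0,-0.03,0,0,0,20],[0,0,0,0,0,0,50],[0,0,0,0,0,0,80],[0,0,0,0,0,0,80],[0,0,0,0,0,0,80],[0,0,0,0,0,0,80],[0,0,-0.3,0,0,0,80],[0,0,-0.8,0,0,0,80],[0,0,-0.9,0,0,0,80],[0,0,-0.9,0,0,0,80]]]}}

```text
clock: 7.47
tool_pos: [552.5, 34.8, 177.8]
orientation: [[-0.983, 0.182, -0.001], [0.182, 0.983, -0.0], [0.001, -0.001, -1.0]]
contact_force: [0.8, -0.4, -0.8]
width: 69.4
```

Call:
{"op": "drive_tool", "data": {"series": [[[0,0,-1,0,0,0,100],[0,0,-1,0,0,0,100],[-0.5,0,-0.5,0,0,0,100],[0,0,0,0,0,0,100],[0,0,0,0,0,0,100]]]}}

```text
clock: 7.88
tool_pos: [573.5, 31.1, 277.9]
orientation: [[-0.983, 0.182, 0.003], [0.182, 0.983, 0.001], [-0.003, 0.001, -1.0]]
contact_force: [0.3, 0.5, -1.2]
width: 85.8
```

```bash
python3 - <<'E'
from h import *
im,C,c,y=relay(92.5,"pics/w4.png",np.array([556,48]))
for b in blobs(im,"green",60): print(np.round(b[:3],1),np.round(ray(C,b[0],b[1],92.5),1))
c=cal("top");t=imaging.camera("top");cv2.imwrite("pics/top1.png",t)
a=im[40:330,100:420]
cv2.imwrite("pics/w4c.png",cv2.resize(a,None,fx=2,fy=2))
E
```

```text
green [265. 232.  66.] [648.7  18.4  92.5]
sides [np.float64(4.1), np.float64(38.4)]
yaw 1.387 centre [661.   16.2]
tcp [573.5  31.1 277.9] tool yaw -0.183 shift tool xy [-88.8   1.3   0.3]
[265.2 232.4  66. ] [648.7  18.4  92.5]
```

View pics/w4c.png

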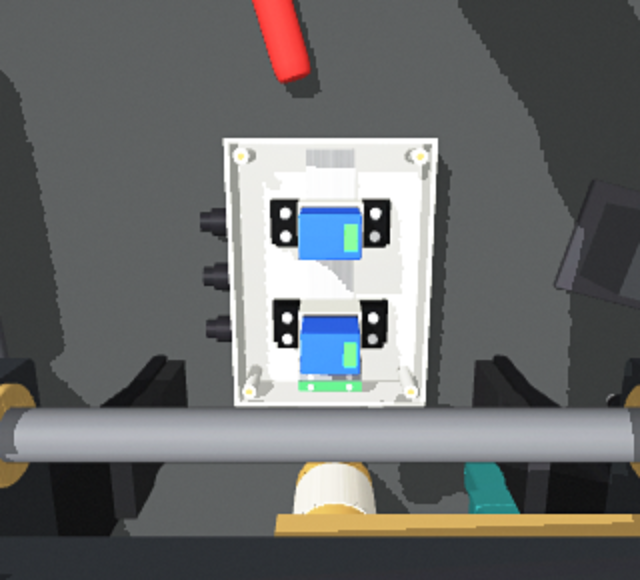

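Both relays sit alike, windows at the same end (+y), and the fingers are clear. On to the pen.

Call:
{"op": "drive_tool", "data": {"series": [[[0,0.9,0,0,0,0,100],[0,0.9,0,0,0,0,100],[0,0.9,0,0,0,0,100],[-0.1,0.9,0,0,0,0,100],[0,0.9,0,0,0,0,100],[0,0.9,0,0,0,0,100],[0,0,0,0,0,0.8,100],[0,0,0,0,0,0.8,100],[0,0,0,0,0,0.8,100],[0,0,0,0,0,0.8,100]]]}}

```text
clock: 8.82
tool_pos: [614.3, 243.0, 273.7]
orientation: [[-0.875, 0.485, -0.004], [0.485, 0.875, -0.002], [0.003, -0.004, -1.0]]
contact_force: [0.5, -1.1, 0.1]
width: 87.0
```

Call:
{"op": "drive_tool", "data": {"series": [[[0,0,0,0,0,0,100],[0,0,0,0,0,0,100]]]}}

```text
clock: 8.98
tool_pos: [614.7, 242.9, 274.5]
orientation: [[-0.877, 0.48, -0.003], [0.48, 0.877, -0.001], [0.002, -0.003, -1.0]]
contact_force: [0.3, 0.1, 1.2]
width: 87.1
```

```bash
python3 - <<'E'
from h import *
st=monitor.observe();im=imaging.camera("wrist");C=cal("wrist",st);cv2.imwrite("pics/w5.png",im)
R=np.array(st["orientation"]);print(st["tool_pos"],"yaw",np.arctan2(-R[0,1],R[1,1]))
h=cv2.cvtColor(im,cv2.COLOR_BGR2HSV)
for u,v,a,r in blobs(im,"yellow",100): print(np.round((u,v,a)),np.round(r[1],1),round(r[2],1),np.round(ray(C,u,v,165),1))
print("expect",proj(C,(618,243,165)))
E
```

```text
[614.74781423 242.93354792 274.4924479 ] yaw -0.5004800142109381
[314. 283. 782.] [26. 46.] 90.0 [727.2 240.8 165. ]
[270. 165. 138.] [14.5 29.3] 84.1 [595.7 259.1 165. ]
expect [266.57753471 193.34730218]
```

View pics/w5.png

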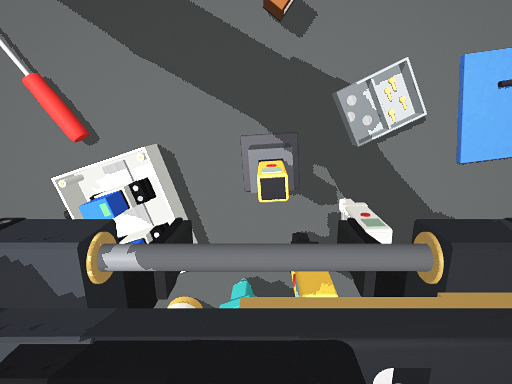

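The chosen pen is at (273,188) in its stand, with the larger yellow pen at (314,283) and white at (365,220). Quick fit of its black top.

```bash
python3 - <<'E'
from h import *
st=monitor.observe();C=cal("wrist",st);im=cv2.imread("pics/w5.png");R=np.array(st["orientation"])
h=cv2.cvtColor(im,cv2.COLOR_BGR2HSV)
m=np.uint8(h[...,2]<60)*255;q=np.zeros_like(m);q[170:205,252:294]=m[170:205,252:294]
cs,_=cv2.findContours(q,cv2.RETR_EXTERNAL,cv2.CHAIN_APPROX_NONE)
for k in cs:
    if cv2.contourArea(k)>100:
        r=cv2.minAreaRect(k);w=ray(C,*r[0],165);print(r,w,"shift",R.T@(w-[*st["tool_pos"][:2],165]))
E
python3 - <<'E'
from h import *
st=monitor.observe();C=cal("wrist",st);im=cv2.imread("pics/w5.png");R=np.array(st["orientation"])
h=cv2.cvtColor(im,cv2.COLOR_BGR2HSV)
y=cv2.inRange(h,(15,120,90),(38,255,255));y[:155]=0;y[215:]=0;y[:,:245]=0;y[:,300:]=0
print(h[188,255:292:3].tolist())
cs,_=cv2.findContours(y,cv2.RETR_CCOMP,cv2.CHAIN_APPROX_NONE)
for k in cs:
    if cv2.contourArea(k)>60:
        r=cv2.minAreaRect(k);w=ray(C,*r[0],165);print(np.round(r[0],1),np.round(r[1],1),round(r[2],1),np.round(w,1),"shift",np.round(R.T@(w-[*st["tool_pos"][:2],165]),1))
E
```

```text
[[112, 18, 152], [30, 102, 255], [124, 60, 64], [126, 19, 67], [128, 15, 68], [120, 15, 68], [125, 22, 69], [115, 23, 67], [120, 23, 68], [115, 23, 68], [20, 149, 178], [21, 147, 149], [107, 19, 95]]
[272.5 180.5] [41. 31.] 90.0 [610.  254.1 165. ] shift [9.7 7.3 0. ]
[271.9 170. ] [ 7.2 22.1] 86.2 [600.7 258.3 165. ] shift [19.9  6.6  0. ]
```

Call:
{"op": "drive_tool", "data": {"series": [[[0.075,0.185,0,0,0,0,100],[0,0,0.8,0,0,0,100],[0,0,0.8,0,0,0,100],[0,0,0.8,0,0,0,100],[0,0,0.8,0,0,0,100],[0,0,0.6,0,0,0,100],[0,0,0.25,0,0,0,100],[0,0,0,0,0,0,100],[0,0,0,0,0,0,100]]], "grip_force": 25}}

```text
clock: 9.78
tool_pos: [617.3, 251.5, 114.7]
orientation: [[-0.876, 0.481, 0.0], [0.481, 0.876, 0.0], [-0.0, 0.001, -1.0]]
contact_force: [0.3, -0.5, 0.8]
width: 86.7
```

Call:
{"op": "drive_tool", "data": {"series": [[[0,0,0,0,0,0,70],[0,0,0,0,0,0,55],[0,0,0,0,0,0,45],[0,0,0,0,0,0,35],[0,0,0,0,0,0,25],[0,0,0,0,0,0,15],[0,0,0,0,0,0,15],[0,0,0,0,0,0,15],[0,0,0,0,0,0,15]]]}}

```text
clock: 10.53
tool_pos: [616.7, 251.0, 114.1]
orientation: [[-0.876, 0.482, -0.0], [0.482, 0.876, 0.0], [0.0, -0.0, -1.0]]
contact_force: [-0.6, 0.3, -0.4]
width: 35.0
```

Call:
{"op": "drive_tool", "data": {"series": [[[0,0,0,0,0,0,15],[0,0,0,0,0,0,15],[0,0,0,0,0,0,15]]]}}

```text
clock: 10.78
tool_pos: [616.8, 251.0, 114.1]
orientation: [[-0.876, 0.482, -0.0], [0.482, 0.876, -0.0], [0.0, -0.0, -1.0]]
contact_force: [0.1, -0.1, -0.3]
width: 30.1
```

Call:
{"op": "drive_tool", "data": {"series": [[[0,0,0,0,0,0,15],[0,0,0,0,0,0,15],[0,0,-0.2,0,0,0,15],[0,0,-0.6,0,0,0,15],[0,0,-0.8,0,0,0,15],[0,0,-0.8,0,0,0,15],[0,0,-0.8,0,0,0,15],[0,0,-0.8,0,0,0,15],[0,0,-0.7,0,0,0,15],[0,0,-0.3,0,0,0,15]]]}}

```text
clock: 11.62
tool_pos: [618.3, 251.3, 319.5]
orientation: [[-0.876, 0.482, 0.007], [0.482, 0.876, 0.003], [-0.004, 0.006, -1.0]]
contact_force: [1.0, 0.4, -0.8]
width: 30.2
```

```bash
python3 - <<'E'
from h import *
st=monitor.observe();R=np.array(st["orientation"]);print(st["tool_pos"],st["width"])
im=cv2.imread("pics/top0.png");C=cal("top")
h=cv2.cvtColor(im,cv2.COLOR_BGR2HSV);m=cv2.inRange(h,(0,110,90),(10,255,255))|cv2.inRange(h,(170,110,90),(180,255,255))
m[:,:360]=0;m[:,410:]=0;M=cv2.moments(m,True);u,v=M['m10']/M['m00'],M['m01']/M['m00'];d=ray(C,u,v,156);print("dot top",u,v,M['m00'],d)
s=cv2.imread("pics/scene0.png");h=cv2.cvtColor(s,cv2.COLOR_BGR2HSV);m=cv2.inRange(h,(0,110,90),(10,255,255))|cv2.inRange(h,(170,110,90),(180,255,255))
m[:130]=0;m[165:]=0;m[:,:115]=0;m[:,150:]=0;M=cv2.moments(m,True)
if M['m00']: u,v=M['m10']/M['m00'],M['m01']/M['m00'];print("dot scene",u,v,M['m00'],ray(cal("scene"),u,v,156))
print("to dot, tool axes",R.T@(np.array([*d[:2],0])-[*st["tool_pos"][:2],0]))
E
```

```text
[618.29948216 251.33522467 319.49693374] 30.203905766850166
dot top 383.7 207.9 20.0 [ 524.90105295 -279.67168282  156.        ]
dot scene 133.5 145.0 2.0 [ 525.98148301 -278.34665624  156.        ]
to dot, tool axes [-174.1393263  -510.25591038   -2.45017266]
```

Call:
{"op": "drive_tool", "data": {"series": [[[-0.4,-0.91,0,0,0,0,15],[-0.4,-0.91,0,0,0,0,15],[-0.4,-0.91,0,0,0,0,15],[-0.4,-0.91,0,0,0,0,15],[-0.4,-0.91,0,0,0,0,15],[-0.4,-0.91,0,0,0,0,15],[-0.4,-0.91,0,0,0,0,15],[-0.4,-0.91,0,0,0,0,15],[-0.4,-0.91,0,0,0,0,15],[-0.4,-0.91,0,0,0,0,15]]]}}

```text
clock: 12.45
tool_pos: [580.6, -146.7, 313.5]
orientation: [[-0.876, 0.482, -0.001], [0.482, 0.876, 0.001], [0.001, -0.0, -1.0]]
contact_force: [1.2, 0.2, -1.4]
width: 30.1
```

Call:
{"op": "drive_tool", "data": {"series": [[[-0.4,-0.91,0,0,0,0,15],[-0.4,-0.91,0,0,0,0,15],[-0.4,-0.91,0,0,0,0,15],[-0.4,-0.91,0,0,0,0,15],[0,0,0,0,0,0,15],[0,0,0,0,0,0,15],[0,0,0,0,0,0,15]]]}}

```text
clock: 13.03
tool_pos: [567.3, -302.9, 313.1]
orientation: [[-0.876, 0.482, -0.001], [0.482, 0.876, 0.002], [0.002, 0.001, -1.0]]
contact_force: [-1.0, 0.5, -1.5]
width: 30.2
```

```bash
python3 - <<'E'
from h import *
st=monitor.observe();im=imaging.camera("wrist");C=cal("wrist",st);cv2.imwrite("pics/w6.png",im)
R=np.array(st["orientation"]);print(st["tool_pos"],st["width"],R[:,2])
e=proj(C,(525.2,-279.3,156));print("expect",e)
for u,v,a,r in blobs(im,"red",8):
    w=ray(C,u,v,156);print(np.round((u,v,a)),np.round(w,1),"shift",np.round(R.T@(w-[*st["tool_pos"][:2],156]),1))
E
```

```text
[ 567.30844119 -302.88291586  313.09660372] 30.242125891270426 [-0.00133584  0.00154195 -0.99999792]
expect [264.8308023  136.07248404]
[264. 216. 108.] [ 604.5 -323.8  156. ] shift [-42.7  -0.4  -0.1]
[266. 137. 107.] [ 526.5 -279.1  156. ] shift [47.2  1.1  0.1]
```

View pics/w6.png

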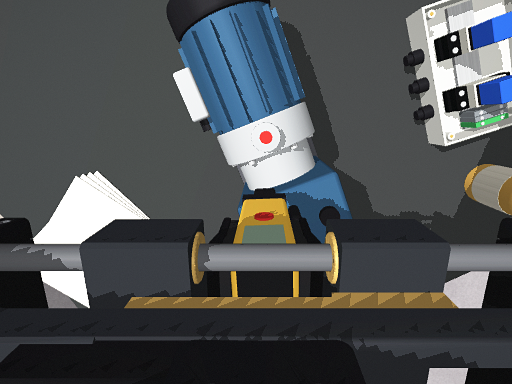

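Dot at (266,137); the pen is upright in the jaws with its nose visible at (264,192). Checking the pen's axis in the tool frame.

```bash
python3 - <<'E'
from h import *
im=cv2.imread("pics/w6.png");h=cv2.cvtColor(im,cv2.COLOR_BGR2HSV)
c=imaging.get_calibration("wrist");H=np.array(c["hand_eye"]);K=np.array(c["camera_matrix"])
Ct=(K,H[:3,:3].T,-H[:3,:3].T@H[:3,3])
print([(v,h[v,264].tolist()) for v in range(178,206)])
for v in(192,195,201,205):
    x=np.where((h[v,230:300,2]<75))[0]+230;print(v,x.tolist())
    x=np.where((h[v,230:310,1]>120)&(abs(h[v,230:310,0].astype(int)-24)<10))[0]+230
    if len(x): print("yel",x.min(),x.max()+1,[np.round(ray(Ct,q,v,44.1)[:2],1) for q in(x.min(),x.max()+1)])
for v in(197,198,199,200): print("shoulder",v,ray(Ct,264,v,44.1)[:2])
for v in(186,187,188,189,190): print("nose end z92/tip z102",v,ray(Ct,264,v,92)[:2],ray(Ct,264,v,102)[:2])
E
```

```text
[(178, [105, 4, 242]), (179, [100, 3, 241]), (180, [100, 3, 241]), (181, [98, 4, 241]), (182, [105, 4, 241]), (183, [110, 3, 240]), (184, [90, 2, 239]), (185, [90, 2, 239]), (186, [90, 2, 242]), (187, [105, 4, 255]), (188, [120, 11, 67]), (189, [120, 43, 18]), (190, [113, 44, 23]), (191, [113, 41, 25]), (192, [114, 46, 28]), (193, [120, 21, 24]), (194, [135, 20, 26]), (195, [128, 39, 26]), (196, [125, 59, 26]), (197, [116, 74, 24]), (198, [21, 118, 67]), (199, [22, 188, 221]), (200, [22, 186, 218]), (201, [22, 185, 216]), (202, [22, 186, 215]), (203, [22, 186, 214]), (204, [21, 187, 216]), (205, [21, 187, 216])]
192 [254, 255, 256, 257, 258, 259, 260, 261, 262, 263, 264, 265, 266, 267, 268, 269, 270, 271, 272, 273, 274, 275]
195 [243, 244, 245, 246, 247, 248, 249, 250, 251, 252, 253, 254, 255, 256, 257, 258, 259, 260, 261, 262, 263, 264, 265, 266, 267, 268, 269, 270, 271, 272, 273, 274, 275, 276, 277, 278, 279, 280, 281, 282, 283, 284, 285]
201 [242, 243]
yel 244 286 [array([  8.9, -15.2]), array([ 8.9, 15.7])]
205 [291, 292, 293, 294, 295]
yel 243 287 [array([  5.8, -16. ]), array([ 5.8, 16.5])]
shoulder 197 [11.96665307 -0.49037585]
shoulder 198 [11.20275501 -0.49029078]
shoulder 199 [10.43745383 -0.49020554]
shoulder 200 [ 9.67074567 -0.49012016]
nose end z92/tip z102 186 [ 8.53931319 -0.55485844] [ 6.08864389 -0.56812712]
nose end z92/tip z102 187 [ 7.61602799 -0.55475562] [ 5.12891402 -0.56802023]
nose end z92/tip z102 188 [ 6.69106388 -0.5546526 ] [ 4.16743897 -0.56791316]
nose end z92/tip z102 189 [ 5.76441629 -0.5545494 ] [ 3.20421398 -0.56780588]
nose end z92/tip z102 190 [ 4.8360806  -0.55444602] [ 2.23923426 -0.56769841]
```

Call:
{"op": "drive_tool", "data": {"series": [[[0.6,0.02,0,0,0,0,15],[0.6,0,0,0,0,0,15],[0,0,0,0,0,0,15],[0,0,0.4,0,0,0,15],[0,0,0.4,0,0,0,15],[0,0,0.25,0,0,0,15],[0,0,0.15,0,0,0,15],[0,0,0,0,0,0,15],[0,0,0,0,0,0,15],[0,0,0,0,0,0,15]]]}}

```text
clock: 13.92
tool_pos: [526.5, -279.8, 266.8]
orientation: [[-0.876, 0.482, 0.001], [0.482, 0.876, -0.001], [-0.001, 0.0, -1.0]]
contact_force: [-0.1, -0.2, -0.8]
width: 30.2
```

```bash
python3 - <<'E'
from h import *
st=monitor.observe();print(st["tool_pos"],st["contact_force"],st["width"])
R=np.array(st["orientation"]);p=np.array(st["tool_pos"])+R@[-.7,.3,102]
print("pen point",p,"off dot",p[:2]-[526.2,-279.2])
for n in("scene","top"):
    im=imaging.camera(n);cv2.imwrite(f"pics/{n}2.png",im);c=proj(cal(n),(525.5,-279.3,190));print(n,c)
im=cv2.imread("pics/scene2.png");u,v=map(int,proj(cal("scene"),(525.5,-279.3,190)))
cv2.imwrite("pics/s2c.png",cv2.resize(im[max(0,v-50):v+60,max(0,u-60):u+60],None,fx=5,fy=5,interpolation=cv2.INTER_CUBIC))
E
```

```text
[ 526.4552946  -279.79957652  266.84468167] [-0.13705185 -0.15182353 -0.84447139] 30.2400825800263
pen point [ 527.33791956 -279.933517    164.84574524] off dot [ 1.13791956 -0.733517  ]
scene [130.74615369 133.7936999 ]
top [388.31184108 205.40258873]
```

View pics/s2c.png

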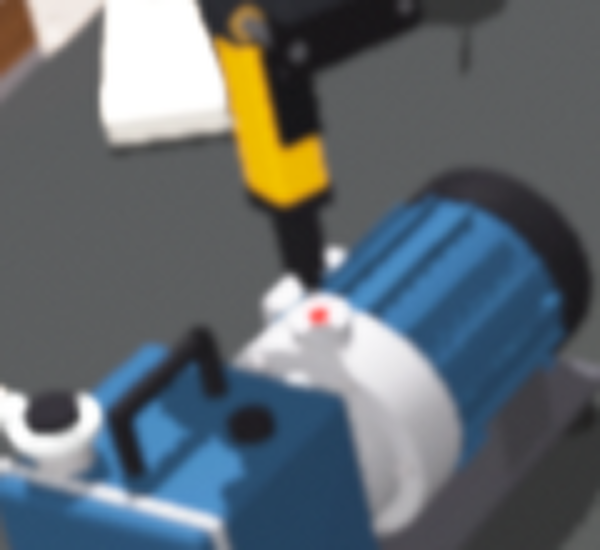

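The pen tip hangs just above the red dot (318,316 in the crop), upright. Lowering gently.

Call:
{"op": "drive_tool", "data": {"series": [[[0.015,0,0.1,0,0,0,15],[0,0,0.05,0,0,0,15],[0,0,0.05,0,0,0,15],[0,0,0.03,0,0,0,15],[0,0,0,0,0,0,15],[0,0,0,0,0,0,15],[0,0,0,0,0,0,15]]]}}

```text
clock: 14.6
tool_pos: [525.3, -279.4, 257.1]
orientation: [[-0.876, 0.482, 0.0], [0.482, 0.876, 0.0], [-0.0, 0.0, -1.0]]
contact_force: [-0.6, 0.0, 0.4]
width: 30.0
```

Call:
{"op": "drive_tool", "data": {"series": [[[0,0,0.03,0,0,0,15],[0,0,0.03,0,0,0,15],[0,0,0.02,0,0,0,15],[0,0,0,0,0,0,15],[0,0,0,0,0,0,15],[0,0,0,0,0,0,15]]]}}

```text
clock: 15.1
tool_pos: [525.4, -279.4, 253.9]
orientation: [[-0.876, 0.482, 0.0], [0.482, 0.876, -0.0], [-0.0, 0.0, -1.0]]
contact_force: [-0.9, 0.8, 2.7]
width: 30.1
```

```bash
python3 - <<'E'
from h import *
f=[];p=[]
for i in range(12):
    st=monitor.observe();f.append(st["contact_force"]);p.append(st["tool_pos"]);imaging.camera("scene")
print(np.mean(f,0),np.std(f,0),np.mean(p,0),np.std(p,0),st["width"],st["clock"])
E
```

```text
[-0.34877375  0.1793847   2.28759723] [0.48609343 0.35905694 0.44451907] [ 525.36657853 -279.37880841  253.78313591] [0.01399741 0.01845867 0.05950125] 30.122597742078952 15.65
```

Net upward force is 2.3 N. Adding the pen's 1.2 N weight gives about 3.5 N on the tip, which is half way, and TCP height agrees. Handing in.

```bash
python3 -c "
from cell import hand_in
print(hand_in())"
```

```text
the job is handed in; nothing more can be done
None
```

I handed the job in with the new relay plugged into the empty socket and the yellow pen held upright on the red dot. `hand_in()` gives no verdict, so the results below rest on my own checks.

- **Relay:** it went in until it pushed back with about 11.5 N, within about 0.3 mm of the seated height I expected. The wrist picture after letting go showed it sitting like its neighbour, with the window at the same end (+y). The automatic green-window check in that script picked up a green board in the box instead, so that number is void and the relay check is by eye only. I did not look at it again after that picture.
- **Pen:** it was lifted from its stand and is still gripped at 30 mm. The tool's vertical axis reads vertical. Before pressing, the tip was about 1.3 mm from the dot's centre. The average upward force of 2.3 N plus the pen's roughly 1.2 N weight puts about 3.5 N on the tip. The tool height of 253.8 mm also puts the tip about 4 mm in, which is half way.
- **Bystanders:** I did not touch the old relay, screwdriver, oil bottle or screw tray, but I did not re-measure where they stand.

The run took about 15.7 s.

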